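Take the lid off the bread bin and stand it in the lid stand

TASK

Open the green bread bin by the steel bar in its wooden lid until the lid leans back on the wire rail by itself, and let go of it. Then take the lid afresh by the middle of its plain top edge, not by the bar, lift it up off its hinge pins and stand it upright, bar at the top, centred between the two hoops of the wire lid stand, lowering it gently and letting go. Leave the tin, the tomato and the mug where they are.

Things in the scene. Friction and masses are not known exactly. Their poses are not given: they have to be found in the camera images.
- bread_bin: Green open bread bin, fixed, 110 (x) by 176 (y) by 90 mm high, walls 6 mm. Origin: centre of its underside; x points from its front to its hinge side, z up. Steel arms (outer faces y = +-104 mm) behind it carry two level 8 mm hinge pins along y (|y| 64 to 99 mm). An 8 mm wire rail along y behind the hinge (middle part at x = 92, z = 144 mm) stops the open lid 8 degrees past upright.
- hinge_line (a point): Middle of the bin's hinge axis: x = 75, y = 0, z = 96 mm in the bin's frame; it does not move. Hooks on the lid (|y| 66 to 90 mm, 22 mm thick, slot 10 mm wide) sit over the pins. With the lid upright the slots open downward and it comes free when raised about 20 mm; there is no catch or spring.
- lid: Loose wooden lid, 200 by 184 by 12 mm, 0.24 to 0.42 kg, closed at the start. Origin: on its hinge axis, mid-thickness, mid-width; closed, its axes are the bin's (z up). The panel reaches from x = -186 mm (free edge; the top when upright) to +14 mm (hinge edge; the bottom when upright). A 10 mm rib beneath at x = -114 mm stops it sliding off while shut. Falls shut if let go short of upright.
- lid_bar (a point): Middle of the round steel bar (11 mm thick, 56 mm long along the lid's y) at the lid's free edge: x = -180, y = 54, z = 0 mm in the lid's frame. It bridges a finger cut-out (y 26 to 82 mm), 44 mm clear between bar and wood; the space below, in front of the bin, is free. Pinched from above, the bar can turn between the fingers as the lid swings.
- lid_edge (a point): Middle of the plain part of the lid's free edge (plain from y = -92 to +26 mm), where to take it once it stands open: x = -186, y = -15, z = 0 mm in the lid's frame. The wood is 12 mm thick here, smooth on both faces for 56 mm below the edge.
- lid_stand: Lid stand, fixed: wooden foot 100 (x) by 84 (y) by 16 mm high with two 7 mm wire hoops (75 mm wide along y, tops at z = 94 mm), one either side of x = 0. Origin: centre of its underside; z up. The slot between the hoops runs along y, 17 mm wide up to z = 58 mm, flaring to 37 mm at the top.
- stand_slot (a point): Middle of the slot's floor (top of the foot): x = 0, y = 0, z = 16 mm in the stand's frame. The lid stands here on its hinge edge, parallel to the hoops and about centred along the slot, its hooks just outside the two ends of the foot. Either face may look forward.
- fish_tin: Low round food tin, 86 mm across, 40 mm high, origin at the centre of its underside; leave alone.
- tomato_1: Tomato, 65 mm across, 66 mm high, origin at the centre of its underside; leave alone.
- mug_red: Brown-red mug standing on the worktop, 112 by 86 by 94 mm, origin at the centre of its underside; leave alone.

How it is judged (in metres and radians):
On the way, in this order (a step that is already met when the one before it is completed fails the run):
1. the lid leans back on the rail by itself, past upright and still on its pins, and the fingers have let go of it (angle between lid's own z axis and vertical between 1.62 and 1.85 rad and height (world z) of lid_edge above 0.24 m and distance between lid and hinge_line below 0.012 m and contact force between the fingers and lid below 0.2 N and linear speed of lid below 0.03 m/s), for 0.2 s.
2. the lid is lifted clear of its pins, held by the middle of its plain top edge (tool point within 45 mm of it) (z of lid in the frame of hinge_line above 0.025 m and contact force between the fingers and lid above 1 N and distance between the grasp point and lid_edge below 0.045 m), for 0.1 s.
At the end, for the whole second after the job is handed in: The lid stands let go and at rest in the stand, hinge edge on the foot (lid origin 5-24 mm above the slot floor, within 20 mm across and 26 mm along the slot), bar up (free edge over 185 mm high), its face within 0.35 rad of the hoops' facing (x of lid in the frame of stand_slot between -0.02 and 0.02 m and y of lid in the frame of stand_slot between -0.026 and 0.026 m and z of lid in the frame of stand_slot between 0.005 and 0.024 m and height (world z) of lid_edge above 0.185 m and angle between the z axis of lid and the x axis of lid_stand, either way round below 0.35 rad and contact force between the fingers and lid below 0.2 N and linear speed of lid below 0.05 m/s); the robot touches nothing.
It fails at once if the lid is let fall: it moves faster than 0.6 m/s while the fingers do not touch it (linear speed of lid above 0.6 m/s and contact force between the fingers and lid below 0.1 N).
It fails at once if the tin is pushed more than 30 mm (distance of fish_tin from where it was at the start of the episode above 0.03 m).
It fails at once if the tomato is pushed more than 30 mm (distance of tomato_1 from where it was at the start of the episode above 0.03 m).
It fails at once if the mug is pushed more than 30 mm (distance of mug_red from where it was at the start of the episode above 0.03 m).
It also fails if it takes over 61 s, if anything falls off the work surface, if the arm or the gripper's body presses on something with over 40 N, if the wrist force passes 120 N, or if a joint passes its speed limit or range.

ROBOT

A 6-joint arm with a two-finger parallel gripper is mounted at the origin on a cart in front of the work surface, level with it; the furniture and walls round the work are solid. World frame = base frame: x ahead of the robot, y to its left, z up, the work surface at z = 0. Lengths are in m, angles in degrees, forces in N, time in s.
With the tool pointing down it reaches from about 0.4 to 0.825 m from the base axis. Payload 7 kg.
Tool frame: the origin (TCP) lies between the finger pads, 19 mm behind the fingertips; this is the grasp point; z points along the fingers, y is the line along which they close (so a half turn about z gives the same grasp; the last joint's range is limited). The gripper opens to 88 mm and grips with 3 to 60 N. Pads are 19 mm wide; open, the fingers measure 130 mm over their backs; the gripper's body (78 mm by 193 mm) begins 47 mm behind the grasp point.
Start: joints at [-52.706, 20.546, 0.682, 0, -70.136, -16.507], TCP at [0.24, -0.631, 0.245] pointing down, gripper open.
Joint ranges: [-176.03, 176.03], [-82.01, 121.73], [-58.28, 71.71], [-173.87, 95.51], [-174.79, -0.11], [-173.66, 173.66]. Speed limits (degrees/s): [136.94, 136.94, 172.46, 180, 180, 180].

INTERFACE

Orientations are given as [roll, pitch, yaw] about the fixed x, y, z axes, in that order (R = Rz(yaw) Ry(pitch) Rx(roll)).
In Python, from plant import ctrl, optics, job gives the robot as it stands (ctrl), with the cameras (optics) and the job (job).
- The arm moves only by the tool drive_effector, called after "Request:" in YAML: its name, and indented under it one key for each argument. Schema: {"type":"object","properties":{"plan":{"type":"array","items":{"type":"number"},"minItems":5,"maxItems":40},"only":{"type":"string"},"quiet":{"type":"boolean"},"lines":{"type":"string"}},"required":["plan"],"additionalProperties":false}. plan is one flat list of numbers that holds 1 to 8 rows one after another, with no inner brackets; each row has 5 numbers: dx, dy, dz in m, then a turn about the tool's z in degrees, then the finger opening in m; each row is the pose to reach, as a shift and turn from the pose commanded when the call began, along the tool's axes at that moment; what a row does not reach only later rows make up. A row lasts 1/8 s, in which the tool goes at most 0.0625 m and 10.7 degrees, less where a joint would pass 70% of its speed; a pose out of reach is approached as far as the arm can. The fingers move at their own pace and stop on an object; the grip force is fixed at half the most. Time passes only in rows, so rows that do not move let the fingers close. The tool returns the time, the measured TCP pose, the force, the opening and the grip force at its end. only (a regular expression) keeps the lines of the reply that match it, lines (a string "A,B") keeps lines A to B, and quiet returns only ok. Input that does not fit is refused with a message, and nothing moves.
- ctrl.get_obs(): the state, without advancing time (a new reading comes with each control period).
- optics.snapshot(name): name is "scene" or "top" or "wrist"; returns a dict with "frame" (400x640x3 uint8, red, green, blue), "z_map" (400x640 float32, m along the optical axis (not along the pixel's ray), 0 where there is no reading), "fovy" (degrees; the focal length in pixels is half the picture's height over the tangent of half this angle, whatever the lens; pixels are square), "cx", "cy" (the principal point, pixels), "R" (3x3) and "t" (3): a world point X has camera coordinates R X + t; the wrist camera has in their place "T_tool_cam" (4x4, takes a point from camera to tool coordinates, whose origin is the TCP and whose axes are the flange's). Camera axes: x right, y down, z forward; pixel columns grow to the right and rows downward; lengths in m; the calibration is good to about 2 mm. The wrist camera is an equidistant fisheye: a pixel r from the principal point sees the ray r / f radians off the axis. A picture is of the moment at which its call begins: read the wrist's pose just before it.
- job.close_job(): hands the job in; it is judged then, once.
The state is a dict: "clock": time; "joint_pos": joint angles; "qvel": joint speeds; "tau": joint torques, N m; "tool_pos": TCP position; "orientation": TCP orientation; "force": force on the tool from outside, world axes, zero at the start; "moment": the same for the moment, N m; "opening": finger opening in m; "gripper_force": force on a finger pad.
Only numpy, scipy, OpenCV 4.12 (cv2) and the standard library are available. Lean on these libraries where they do the work, as an engineer would, in place of code of your own. Each camera call takes 0.05 s, during which the arm holds its last target. There are 200 camera calls.

## Working session

There is one attempt and no reset: what is moved stays moved. The work goes in short steps, Python scripts to look and compute and a tool call to move; the robot and the scene stay as the last step left them, time stands still between calls to the robot, and variables do not carry over. Pictures are saved under pics/ and viewed, at most 10 in all, crops included, and the job is handed in when it is done.

```bash
ls; mkdir -p pics
```

Run:
```python
from plant import ctrl, optics, job
import cv2,numpy as np
o=ctrl.get_obs();print(o)
for n in ("scene","top"):
    s=optics.snapshot(n);cv2.imwrite(f"pics/{n}0.png",s["frame"][:,:,::-1]);np.savez(f"pics/{n}0.npz",**s)
    print(n,s["fovy"],s["cx"],s["cy"],s["R"],s["t"],(s["z_map"]>0).mean())
```

```text
pics
plant.py
{'clock': 0.0, 'joint_pos': array([-5.27079601e+01,  2.05902424e+01,  6.33468125e-01, -1.90138730e-02,
       -7.01363866e+01, -1.65059714e+01]), 'qvel': array([ 0.0733058 ,  0.04937043, -0.01622716, -0.01915421,  0.01314761,
        0.06524699]), 'tau': array([ 3.57929571e-05, -5.82723141e+01,  2.93050486e+01,  6.99697629e+00,
        6.91996000e-03, -1.69544633e-04]), 'tool_pos': array([ 0.23933895, -0.63064822,  0.24443729]), 'orientation': array([ 1.79905599e+02, -9.33313178e-03, -1.59220399e+02]), 'force': array([ 0.35157197, -0.48778132,  0.94104092]), 'moment': array([0.04117166, 0.00092016, 0.00549765]), 'gripper_force': 0.0, 'opening': 0.08761841322315315}
scene 49.95785062765232 313.6624613234467 197.12891966670517 [[-0.8638552  -0.50373623 -0.00200004]
 [-0.35395524  0.60981188 -0.70911575]
 [ 0.35842695 -0.61186541 -0.70508925]] [0.42894252 0.34408556 1.17379772] 0.99608203125
top 48.037838482958946 311.6514297799296 195.1053608376824 [[ 0.01566801 -0.99956364 -0.02504077]
 [-0.99890128 -0.01454155 -0.04455071]
 [ 0.04416714  0.02571128 -0.99869324]] [-0.1146559   0.54944756  1.20173126] 0.99594140625
```

View pics/top0.png

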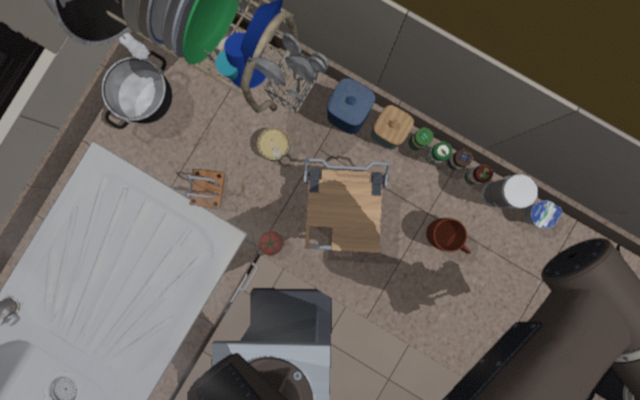

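View pics/scene0.png

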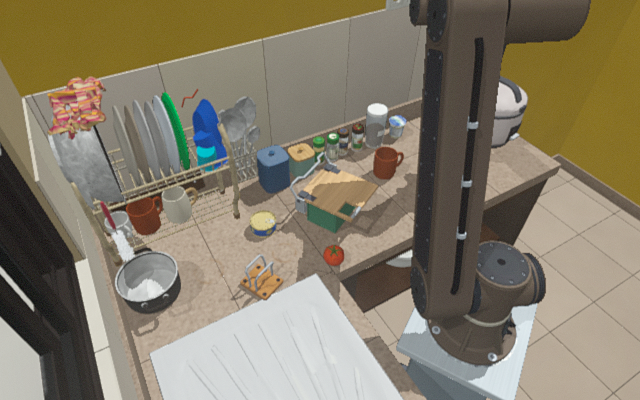

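The top view shows the bin lid at about (345,208), the hooks at (314,180) and (377,183), the bar at about (318,245), the stand at (207,188), the tomato at (270,243), the tin at (272,143) and the mug at (447,235). The scene view shows the same layout, with the bin at (335,195) and the stand at (262,280). Next I'll enlarge the bin and stand and get the coordinates.

Create h.py:
```python
import numpy as np,cv2
def load(f): return dict(np.load(f))
def foc(s): return 200/np.tan(np.radians(s["fovy"])/2)
def cloud(s):
    f=foc(s);v,u=np.mgrid[0:400,0:640];z=s["z_map"]
    c=np.stack([(u-s["cx"])/f*z,(v-s["cy"])/f*z,z],-1)
    return (c-s["t"])@s["R"]
def ray(s,u,v,h):
    f=foc(s);d=np.array([(u-s["cx"])/f,(v-s["cy"])/f,1])@s["R"];o=-s["t"]@s["R"]
    return o+d*(h-o[2])/d[2]
def proj(s,P):
    c=s["R"]@np.asarray(P,float)+s["t"];f=foc(s);return c[:2]/c[2]*f+[float(s["cx"]),float(s["cy"])]
```

Run:
```python
from h import *
a=load("pics/top0.npz");b=load("pics/scene0.npz")
A=cv2.resize(a["frame"][150:262,160:400],None,fx=3.3,fy=3.3,interpolation=cv2.INTER_CUBIC)[:,:,::-1]
cv2.imwrite("pics/crop_top.png",A)
c1=cv2.resize(b["frame"][150:240,280:400],None,fx=3.3,fy=3.3,interpolation=3);c2=cv2.resize(b["frame"][230:320,220:340],None,fx=3.3,fy=3.3,interpolation=3)
cv2.imwrite("pics/crop_scene.png",np.hstack([c1,c2])[:,:,::-1])
for n,s in(("top",a),("scene",b)):
    P=cloud(s);hsv=cv2.cvtColor(s["frame"],cv2.COLOR_RGB2HSV)
    w=(hsv[...,0]>5)&(hsv[...,0]<25)&(hsv[...,1]>60)
    for nm,lo,hi,xr,yr in(("lid",.09,.115,(.4,.75),(-.35,-.05)),("foot",.01,.022,(.45,.7),(.05,.3)),("hoops",.05,.12,(.45,.7),(.05,.3))):
        m=(P[...,2]>lo)&(P[...,2]<hi)&(P[...,0]>xr[0])&(P[...,0]<xr[1])&(P[...,1]>yr[0])&(P[...,1]<yr[1])
        if nm!="hoops": m&=w
        Q=P[m]
        if len(Q)<20: print(n,nm,len(Q));continue
        r=cv2.minAreaRect(Q[:,:2].astype(np.float32)*1000)
        print(n,nm,len(Q),r,"z",np.percentile(Q[:,2],[5,50,95]).round(4))
```

```text
top lid 5584 ((585.1633911132812, -210.14503479003906), (209.7768096923828, 384.23150634765625), 76.3070297241211) z [0.0926 0.1023 0.1061]
top foot 831 ((564.834716796875, 179.27540588378906), (83.9465103149414, 99.01434326171875), 83.61087036132812) z [0.0122 0.0166 0.0204]
top hoops 206 ((564.5838623046875, 179.08547973632812), (76.00830078125, 50.68457794189453), 83.7688980102539) z [0.0614 0.0916 0.0965]
scene lid 2288 ((585.7958374023438, -204.70999145507812), (210.9970245361328, 381.3197937011719), 76.81249237060547) z [0.0925 0.1003 0.1038]
scene foot 692 ((567.31591796875, 184.5388641357422), (85.1340103149414, 100.55952453613281), 83.304443359375) z [0.0113 0.015  0.0186]
scene hoops 193 ((567.3280639648438, 183.30133056640625), (76.54768371582031, 51.6584587097168), 82.0826187133789) z [0.0576 0.0897 0.0938]
```

View pics/crop_top.png

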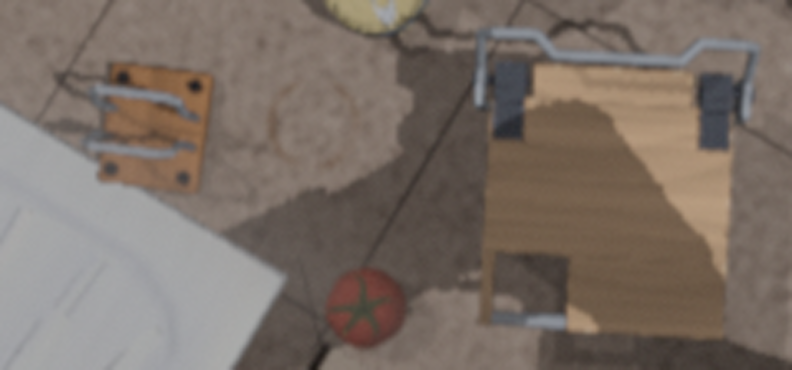

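View pics/crop_scene.png

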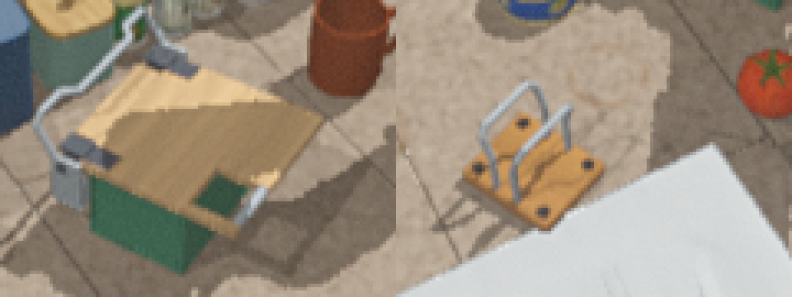

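The crops show clear geometry. The lid's bar is at crop pixel (530,320), with the plain edge to its right. The stand's slot runs along world y, midway between the hoops. I'll now fit the lid and bar using only the lid's connected component.

Run:
```python
from h import *
L=[]
for n in("top","scene"):
    s=load(f"pics/{n}0.npz");P=cloud(s);hsv=cv2.cvtColor(s["frame"],cv2.COLOR_RGB2HSV)
    h=hsv[...,0].astype(int);box=(P[...,0]>.42)&(P[...,0]<.72)&(P[...,1]>-.32)&(P[...,1]<-.06)
    m=(h>7)&(h<25)&(hsv[...,1]>60)&(P[...,2]>.088)&(P[...,2]<.112)&box
    k,lab,st,_=cv2.connectedComponentsWithStats(m.astype(np.uint8),connectivity=4);i=1+st[1:,4].argmax();m=lab==i
    Q=P[m];C,*_=np.linalg.lstsq(np.c_[Q[:,:2],np.ones(len(Q))],Q[:,2],rcond=None)
    r=cv2.minAreaRect(Q[:,:2].astype(np.float32)*1000);c=np.array(r[0])/1000
    print(n,len(Q),r,"corners",cv2.boxPoints(r).round(0).tolist(),"plane",C.round(3),"z c",np.median(Q[:,2]))
    # edges by grayish low-sat pixels above lid height near free edge = bar
    g=(hsv[...,1]<60)&box&(P[...,2]>.07)&(P[...,2]<.125)
    k,lab,st,_=cv2.connectedComponentsWithStats(g.astype(np.uint8))
    for j in range(1,k):
        if st[j,4]>8: 
            q=P[lab==j]; print("  grey",st[j,4],q.mean(0).round(4),q.min(0).round(3),q.max(0).round(3))
    d=(P[...,2]>.13)&(P[...,2]<.17)&(P[...,0]>.6)&(P[...,0]<.75)&(P[...,1]>-.3)&(P[...,1]<-.08)
    print("  rail",P[d].mean(0),cv2.minAreaRect(P[d][:,:2].astype(np.float32)*1000))
    gr=(h>60)&(h<90)&(hsv[...,1]>80)&box&(P[...,2]<.09)
    if gr.sum()>20: print("  green",gr.sum(),P[gr].min(0),P[gr].max(0))
```

```text
top 4676 ((513.4639282226562, -188.43557739257812), (184.35757446289062, 193.5309295654297), 87.81458282470703) corners [[413.0, -277.0], [607.0, -284.0], [614.0, -100.0], [420.0, -93.0]] plane [-0.001  0.     0.103] z c 0.10267331307559965
  grey 9 [ 0.7057 -0.271   0.074 ] [ 0.697 -0.28   0.071] [ 0.716 -0.263  0.078]
  grey 297 [ 0.5881 -0.1085  0.1052] [ 0.555 -0.126  0.071] [ 0.622 -0.086  0.125]
  grey 316 [ 0.5815 -0.2749  0.1045] [ 0.55  -0.299  0.07 ] [ 0.613 -0.256  0.124]
  grey 42 [ 0.4218 -0.1283  0.1014] [ 0.42  -0.159  0.097] [ 0.424 -0.102  0.107]
  rail [ 0.6770687  -0.19830617  0.14044182] ((679.720947265625, -195.2525634765625), (207.29718017578125, 141.92483520507812), 87.62555694580078)
scene 2037 ((516.3953857421875, -183.3118896484375), (188.9949493408203, 195.416748046875), 88.90899658203125) corners [[417.0, -276.0], [612.0, -280.0], [616.0, -91.0], [421.0, -87.0]] plane [ 0.005 -0.007  0.097] z c 0.10042862044715369
  grey 36 [ 0.7    -0.2826  0.0755] [ 0.684 -0.317  0.07 ] [ 0.718 -0.259  0.081]
  grey 123 [ 0.5877 -0.2733  0.1045] [ 0.553 -0.296  0.091] [ 0.619 -0.252  0.124]
  grey 220 [ 0.5958 -0.0985  0.0982] [ 0.559 -0.13   0.07 ] [ 0.632 -0.081  0.124]
  grey 28 [ 0.4233 -0.1293  0.0991] [ 0.42  -0.157  0.095] [ 0.428 -0.102  0.102]
  rail [ 0.65869859 -0.18172104  0.14068981] ((680.8057861328125, -191.80355834960938), (208.32223510742188, 138.3114471435547), 86.48807525634766)
  green 549 [ 0.46774128 -0.22605762  0.00184649] [ 0.57850246 -0.09215447  0.08374154]
```

Run:
```python
from h import *
for n in("top","scene"):
    s=load(f"pics/{n}0.npz");P=cloud(s);hsv=cv2.cvtColor(s["frame"],cv2.COLOR_RGB2HSV)
    h=hsv[...,0].astype(int);box=(P[...,0]>.34)&(P[...,0]<.72)&(P[...,1]>-.32)&(P[...,1]<-.06)
    m=(h>7)&(h<25)&(hsv[...,1]>60)&(P[...,2]>.088)&(P[...,2]<.112)&box
    k,lab,st,_=cv2.connectedComponentsWithStats(m.astype(np.uint8),connectivity=4);i=1+st[1:,4].argmax();m=lab==i
    Q=P[m];r=cv2.minAreaRect(Q[:,:2].astype(np.float32)*1000)
    print(n,len(Q),r,cv2.boxPoints(r).round(0).tolist())
    # free edge & right edge line fits
    E=[]
    for y in np.arange(-.26,-.17,.006):
        q=Q[abs(Q[:,1]-y)<.003]; E.append((y,np.percentile(q[:,0],0.5)))
    E=np.array(E);p=np.polyfit(E[:,0],E[:,1],1);print(" free edge x(y=-.2)",np.polyval(p,-.2),"yaw",-np.degrees(np.arctan(p[0])),np.std(E[:,1]-np.polyval(p,E[:,0])))
    for pc in(1,99):
        E=[]
        for x in np.arange(.43,.54,.006):
            q=Q[abs(Q[:,0]-x)<.003]; E.append((x,np.percentile(q[:,1],pc)))
        E=np.array(E);p=np.polyfit(E[:,0],E[:,1],1);print(" side y(x=.5)",np.polyval(p,.5),"yaw",np.degrees(np.arctan(p[0])))
    g=(hsv[...,1]<60)&box&(P[...,2]>.085)&(P[...,2]<.115)&(P[...,0]<.46)
    q=P[g];print(" bar",len(q),np.median(q,0),q.min(0),q.max(0))
```

```text
top 4892 ((510.1407775878906, -188.51712036132812), (184.17440795898438, 199.95907592773438), 87.56611633300781) [[406.0, -276.0], [606.0, -285.0], [614.0, -101.0], [414.0, -92.0]]
 free edge x(y=-.2) 0.4109872120850314 yaw -2.7468445606884897 0.0006954285425899905
 side y(x=.5) -0.277512168668652 yaw -1.8101795356432984
 side y(x=.5) -0.09829266000802396 yaw -3.17982498849164
 bar 104 [ 0.41843986 -0.13146768  0.1012587 ] [ 0.41299704 -0.15879182  0.09653556] [ 0.42373124 -0.09420417  0.1070602 ]
scene 2131 ((513.9567260742188, -183.95880126953125), (187.95120239257812, 202.53907775878906), 87.38571166992188) [[409.0, -273.0], [611.0, -282.0], [619.0, -95.0], [417.0, -85.0]]
 free edge x(y=-.2) 0.4132390413297985 yaw -1.6286509821944173 0.0010393072741479562
 side y(x=.5) -0.2726456375628881 yaw -2.486287353177852
 side y(x=.5) -0.09293896170637299 yaw -2.9434178728886637
 bar 54 [ 0.42039075 -0.13138425  0.09804628] [ 0.41496755 -0.1570563   0.09034841] [ 0.43948321 -0.10188151  0.10342821]
```

The measurements agree with each other:

| Item | Position (m) | Yaw |
|---|---|---|
| Lid hinge origin | about (0.597, -0.190, 0.096) | -2.5° |
| Bar | about (0.4195, -0.1285, 0.096) | – |
| Stand | (0.566, 0.181) | -6.6° |

Next I'll move above the bar with the fingers closing along x.

Request:
drive_effector:
  plan: [-0.347, 0.406, 0.03, -66.7, 0.036, -0.347, 0.406, 0.03, -66.7, 0.036, -0.347, 0.406, 0.03, -66.7, 0.036, -0.347, 0.406, 0.03, -66.7, 0.036, -0.347, 0.406, 0.03, -66.7, 0.036, -0.347, 0.406, 0.03, -66.7, 0.036, -0.347, 0.406, 0.03, -66.7, 0.036, -0.347, 0.406, 0.03, -66.7, 0.036]

```text
clock: 1.1
tool_pos: [0.4083, -0.1592, 0.2174]
orientation: [-180.0, 0.0, -92.5]
force: [1.5, 0.2, -0.5]
opening: 0.0364
gripper_force: 0.0
```

Request:
drive_effector:
  plan: [0, 0, 0, 0, 0.036, 0, 0, 0, 0, 0.036]

```text
clock: 1.35
tool_pos: [0.4079, -0.1608, 0.2172]
orientation: [180.0, -0.0, -92.4]
force: [0.4, -1.0, 0.6]
opening: 0.0358
gripper_force: 0.0
```

Run:
```python
from plant import ctrl, optics, job
from h import *
o=ctrl.get_obs();s=optics.snapshot("wrist");print(o["tool_pos"],o["orientation"],s["fovy"],s["cx"],s["cy"],s["T_tool_cam"])
np.savez("pics/w1.npz",pos=o["tool_pos"],ori=o["orientation"],**s);cv2.imwrite("pics/w1.png",s["frame"][:,:,::-1])
```

```text
[ 0.40794657 -0.16083625  0.2171826 ] [ 1.79971790e+02 -1.02683362e-03 -9.24232504e+01] 65.70646984690485 327.5728745334947 201.319949148701 [[ 2.92032603e-04 -9.68475728e-01 -2.49107768e-01  6.60322595e-02]
 [ 9.99999933e-01  2.28360259e-04  2.84500227e-04  6.67643516e-05]
 [-2.18645250e-04 -2.49107834e-01  9.68475730e-01 -1.39011910e-01]
 [ 0.00000000e+00  0.00000000e+00  0.00000000e+00  1.00000000e+00]]
```

View pics/w1.png

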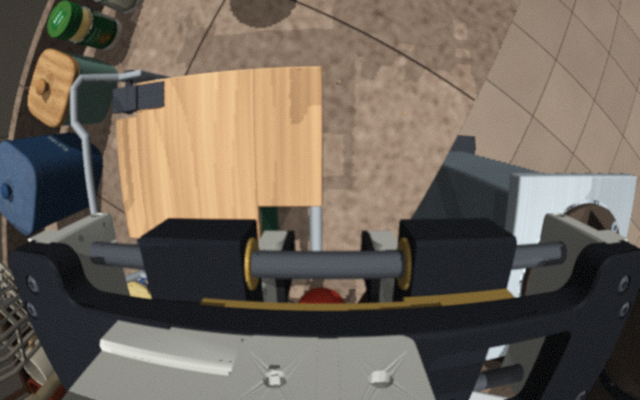

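The wrist view shows the bar at u≈316, v 207–245, just left of the finger midline (u≈328). The plain free edge is at u≈321, v 68–205.

Add to h.py:
```python
from scipy.spatial.transform import Rotation as Ro
def wray(s,u,v):
    f=foc(s);d=np.array([u-s["cx"],v-s["cy"]],float);r=np.hypot(*d);a=r/f
    c=np.array([*(d/max(r,1e-9)*np.sin(a)),np.cos(a)]);T=s["T_tool_cam"];R=Ro.from_euler("xyz",s["ori"],degrees=True).as_matrix()
    return R@T[:3,3]+s["pos"],R@(T[:3,:3]@c)
def wplane(s,u,v,h):
    o,d=wray(s,u,v);return o+d*(h-o[2])/d[2]
def wcloud(s,u,v):
    o,d=wray(s,u,v);R=Ro.from_euler("xyz",s["ori"],degrees=True).as_matrix()
    ax=R@s["T_tool_cam"][:3,2];return o+d*s["z_map"][int(v),int(u)]/(d@ax)
```

Run:
```python
from h import *
s=load("pics/w1.npz")
hsv=cv2.cvtColor(s["frame"],cv2.COLOR_RGB2HSV)
for v in(212,220,228): 
    row=s["frame"][v,300:335].astype(int);print(v,[tuple(x) for x in row[4:28:2].tolist()])
for v in(210,220,228):print("bar",wplane(s,316,v,.096),wcloud(s,316,v))
for v in(75,120,170,200):print("edge",wplane(s,321,v,.102),wcloud(s,318,v))
print("notch corner",wplane(s,259,206,.102),"corner",wplane(s,321,206,.102))
```

```text
212 [(99, 85, 72), (96, 79, 70), (137, 120, 107), (132, 132, 134), (157, 163, 168), (181, 188, 193), (180, 186, 190), (166, 173, 177), (138, 142, 145), (142, 125, 110), (151, 130, 111), (161, 141, 120)]
220 [(84, 70, 62), (94, 83, 70), (87, 80, 70), (123, 126, 126), (160, 168, 173), (177, 185, 188), (177, 186, 190), (170, 175, 179), (139, 142, 147), (135, 119, 107), (161, 138, 117), (157, 135, 118)]
228 [(87, 72, 63), (86, 76, 63), (95, 83, 75), (121, 120, 123), (160, 165, 168), (178, 183, 191), (179, 187, 192), (168, 175, 180), (138, 141, 144), (130, 119, 107), (162, 140, 123), (161, 140, 122)]
bar [ 0.4182209  -0.15253347  0.096     ] [ 0.41792239 -0.15423055  0.10194522]
bar [ 0.41870188 -0.14335826  0.096     ] [ 0.41846613 -0.14481068  0.10052868]
bar [ 0.41909906 -0.13588035  0.096     ] [ 0.41883883 -0.13757742  0.10085632]
edge [ 0.40860217 -0.26701478  0.102     ] [ 0.41102503 -0.26713437  0.10199552]
edge [ 0.41018915 -0.22978375  0.102     ] [ 0.40515644 -0.22680704  0.35619571]
edge [ 0.41203867 -0.1884893   0.102     ] [ 0.41457734 -0.18838131  0.10055541]
edge [ 0.41323269 -0.16286621  0.102     ] [ 0.41579563 -0.16282977  0.1014274 ]
notch corner [ 0.4671554  -0.15980387  0.102     ] corner [ 0.41348201 -0.15760596  0.102     ]
```

Request:
drive_effector:
  plan: [-0.031, -0.0105, 0.04, 0, 0.036, -0.031, -0.0105, 0.08, 0, 0.036, -0.031, -0.0105, 0.11, 0, 0.036, -0.031, -0.0105, 0.121, 0, 0.036, -0.031, -0.0105, 0.121, 0, 0.036]

```text
clock: 2.02
tool_pos: [0.4196, -0.1317, 0.0962]
orientation: [179.9, -0.0, -92.6]
force: [0.1, -0.5, 0.7]
opening: 0.036
gripper_force: 0.0
```

Request:
drive_effector:
  plan: [0, 0, 0, 0, 0.0, 0, 0, 0, 0, 0.0, 0, 0, 0, 0, 0.0, 0, 0, 0, 0, 0.0, 0, 0, 0, 0, 0.0]

```text
clock: 2.65
tool_pos: [0.4202, -0.1306, 0.0967]
orientation: [-180.0, 0.0, -92.5]
force: [-0.5, -0.2, 3.8]
opening: 0.0099
gripper_force: 30.0
```

Request:
drive_effector:
  plan: [0, -0.001, -0.0188, 0, 0, 0, -0.0039, -0.0374, 0, 0, 0, -0.0088, -0.0556, 0, 0, 0, -0.0156, -0.0732, 0, 0, 0, -0.0241, -0.09, 0, 0, 0, -0.0344, -0.1058, 0, 0, 0, -0.0462, -0.1204, 0, 0, 0, -0.0596, -0.1338, 0, 0]

```text
clock: 3.65
tool_pos: [0.4759, -0.133, 0.2296]
orientation: [179.5, 0.0, -92.6]
force: [-13.4, 5.0, 8.5]
opening: 0.01
gripper_force: 30.0
```

Request:
drive_effector:
  plan: [0, -0.0134, -0.0134, 0, 0, 0, -0.0294, -0.0238, 0, 0, 0, -0.0464, -0.0324, 0, 0, 0, -0.0642, -0.0393, 0, 0, 0, -0.0826, -0.0443, 0, 0, 0, -0.1014, -0.0472, 0, 0, 0, -0.1204, -0.0482, 0, 0, 0, -0.1204, -0.0482, 0, 0]

```text
clock: 4.65
tool_pos: [0.6006, -0.1387, 0.2781]
orientation: [180.0, -0.0, -92.5]
force: [-1.6, 0.1, 3.5]
opening: 0.0103
gripper_force: 30.0
```

Request:
drive_effector:
  plan: [0, -0.008, -0.0, 0, 0, 0, -0.014, 0.0005, 0, 0, 0, -0.02, 0.001, 0, 0, 0, -0.025, 0.0018, 0, 0, 0, -0.025, 0.0018, 0, 0, 0, -0.025, 0.0018, 0, 0]

```text
clock: 5.4
tool_pos: [0.6247, -0.1396, 0.2763]
orientation: [180.0, 0.0, -92.5]
force: [-1.1, -0.7, 0.4]
opening: 0.0097
gripper_force: 30.0
```

Run:
```python
from plant import ctrl, optics, job
from h import *
s=optics.snapshot("scene");np.savez("pics/s2.npz",**s)
cv2.imwrite("pics/s2.png",cv2.resize(s["frame"][80:300,200:420],None,fx=2.6,fy=2.6)[:,:,::-1])
```

```text
(no output)
```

View pics/s2.png

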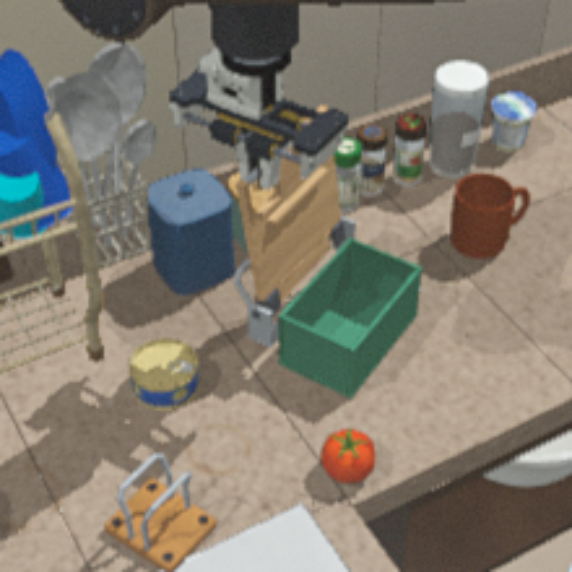

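The lid is past upright on the rail side (crop pixel (290,230)), still held at the bar. I'll ease it back a little further until the rail pushes back.

Request:
drive_effector:
  plan: [0, -0.002, 0.0003, 0, 0, 0, -0.004, 0.0006, 0, 0, 0, -0.004, 0.0006, 0, 0, 0, -0.004, 0.0006, 0, 0]

```text
clock: 5.95
tool_pos: [0.6284, -0.1398, 0.2758]
orientation: [180.0, 0.0, -92.5]
force: [-4.5, -0.2, 1.2]
opening: 0.01
gripper_force: 30.0
```

Request:
drive_effector:
  plan: [0, 0, 0, 0, 0.045, 0, 0, 0, 0, 0.045, 0, 0, 0, 0, 0.045, 0, 0, 0, 0, 0.045, 0, 0, -0.03, 0, 0.045, 0, 0, -0.06, 0, 0.045, 0, 0, -0.09, 0, 0.045, 0, 0, -0.09, 0, 0.045]

```text
clock: 6.95
tool_pos: [0.6298, -0.14, 0.3689]
orientation: [-179.7, -0.0, -92.5]
force: [0.4, -0.2, -1.3]
opening: 0.0454
gripper_force: 0.0
```

Run:
```python
from plant import ctrl, optics, job
from h import *
o=ctrl.get_obs();s=optics.snapshot("wrist");np.savez("pics/w2.npz",pos=o["tool_pos"],ori=o["orientation"],**s);cv2.imwrite("pics/w2.png",s["frame"][:,:,::-1])
print(o["clock"],o["tool_pos"])
```

```text
6.95 [ 0.62978017 -0.14002284  0.36894996]
```

View pics/w2.png

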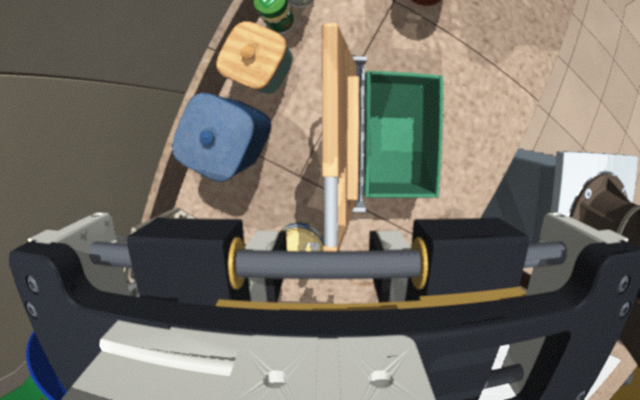

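The lid leans open by itself. Its top edge runs from (330,25) to (331,175), and the bar is at u≈331, v 178–240. I'll locate the edge and measure its height using depth.

Run:
```python
from h import *
s=load("pics/w2.npz")
for v in(40,80,120,160,172):
    row=s["z_map"][v,310:365];print(v,[round(float(x),3) for x in row[::3]])
for v in(28,60,100,140,172):
    for u in (326,331,336):
        print(u,v,wplane(s,u,v,.281).round(4),wcloud(s,u,v).round(4))
print("notch end",wplane(s,331,177,.281)); print("far end",wplane(s,330,24,.281))
t=load("pics/s2.npz")
```

```text
40 [0.459, 0.458, 0.458, 0.458, 0.208, 0.207, 0.206, 0.207, 0.206, 0.207, 0.218, 0.235, 0.456, 0.457, 0.459, 0.455, 0.457, 0.456, 0.457]
80 [0.475, 0.475, 0.474, 0.474, 0.214, 0.214, 0.214, 0.215, 0.213, 0.214, 0.226, 0.248, 0.266, 0.275, 0.276, 0.274, 0.275, 0.394, 0.405]
120 [0.49, 0.491, 0.492, 0.491, 0.222, 0.222, 0.222, 0.221, 0.221, 0.221, 0.237, 0.252, 0.28, 0.286, 0.285, 0.285, 0.49, 0.42, 0.419]
160 [0.507, 0.508, 0.507, 0.51, 0.231, 0.231, 0.229, 0.229, 0.227, 0.229, 0.247, 0.264, 0.282, 0.295, 0.294, 0.294, 0.298, 0.433, 0.433]
172 [0.512, 0.512, 0.513, 0.511, 0.233, 0.231, 0.231, 0.23, 0.23, 0.231, 0.287, 0.286, 0.287, 0.297, 0.299, 0.297, 0.459, 0.438, 0.434]
326 28 [ 0.6252 -0.2782  0.281 ] [ 0.6252 -0.2789  0.2789]
331 28 [ 0.6216 -0.278   0.281 ] [ 0.6215 -0.2789  0.2781]
336 28 [ 0.618  -0.2779  0.281 ] [ 0.6179 -0.2785  0.2791]
326 60 [ 0.6263 -0.2531  0.281 ] [ 0.6263 -0.2533  0.28  ]
331 60 [ 0.6227 -0.253   0.281 ] [ 0.6227 -0.2536  0.2781]
336 60 [ 0.6191 -0.2528  0.281 ] [ 0.619  -0.2534  0.2782]
326 100 [ 0.6276 -0.2232  0.281 ] [ 0.6277 -0.2236  0.2761]
331 100 [ 0.624 -0.223  0.281] [ 0.624  -0.2232  0.2787]
336 100 [ 0.6204 -0.2229  0.281 ] [ 0.6204 -0.223   0.2794]
326 140 [ 0.6289 -0.1939  0.281 ] [ 0.6289 -0.1937  0.2784]
331 140 [ 0.6253 -0.1937  0.281 ] [ 0.6253 -0.1936  0.2787]
336 140 [ 0.6216 -0.1936  0.281 ] [ 0.6216 -0.1935  0.2797]
326 172 [ 0.63   -0.1702  0.281 ] [ 0.63   -0.1698  0.2787]
331 172 [ 0.6263 -0.17    0.281 ] [ 0.6263 -0.1697  0.2794]
336 172 [ 0.6226 -0.1698  0.281 ] [ 0.6225 -0.1695  0.279 ]
notch end [ 0.62641368 -0.16623588  0.281     ]
far end [ 0.62218477 -0.28129271  0.281     ]
```

The edge is at about x=0.625, height 0.279 (expected 0.280). The middle of its plain part is at y≈-0.209. I'll take hold 20 mm below the edge.

Request:
drive_effector:
  plan: [0.035, 0.0048, 0.0, 0, 0.06, 0.069, 0.0048, 0.01, 0, 0.06, 0.069, 0.0048, 0.04, 0, 0.06, 0.069, 0.0048, 0.075, 0, 0.06, 0.069, 0.0048, 0.1, 0, 0.06, 0.069, 0.0048, 0.109, 0, 0.06, 0.069, 0.0048, 0.109, 0, 0.06]

```text
clock: 7.88
tool_pos: [0.6208, -0.2085, 0.2563]
orientation: [179.9, -0.0, -92.5]
force: [-0.1, -1.0, 1.0]
opening: 0.0604
gripper_force: 0.0
```

Request:
drive_effector:
  plan: [0, 0, 0, 0, 0.03, 0, 0, 0, 0, 0.0, 0, 0, 0, 0, 0.0, 0, 0, 0, 0, 0.0, 0, 0, 0, 0, 0.0, 0, 0, 0, 0, 0.0, 0, 0, 0, 0, 0.0]

```text
clock: 8.75
tool_pos: [0.6194, -0.2086, 0.2572]
orientation: [179.8, -0.0, -92.5]
force: [-4.3, 2.2, 5.1]
opening: 0.0164
gripper_force: 29.0
```

Request:
drive_effector:
  plan: [0, 0.006, -0.0006, 0, 0, 0, 0.012, -0.0011, 0, 0, 0, 0.017, -0.0015, 0, 0, 0, 0.022, -0.0016, 0, 0, 0, 0.022, -0.0016, 0, 0, 0, 0.022, -0.0016, 0, 0]

```text
clock: 9.5
tool_pos: [0.5989, -0.2074, 0.2581]
orientation: [180.0, 0.0, -92.5]
force: [-3.2, -1.0, -2.7]
opening: 0.0119
gripper_force: 30.0
```

The lid is upright and flat in the pads. Now I'll lift it.

Request:
drive_effector:
  plan: [0, 0, -0.008, 0, 0, 0, 0, -0.016, 0, 0, 0, 0, -0.024, 0, 0, 0, 0, -0.032, 0, 0, 0, 0, -0.04, 0, 0, 0, 0, -0.045, 0, 0, 0, 0, -0.045, 0, 0, 0, 0, -0.045, 0, 0]

```text
clock: 10.5
tool_pos: [0.5988, -0.2075, 0.3032]
orientation: [180.0, 0.0, -92.5]
force: [0.5, 0.0, -3.3]
opening: 0.012
gripper_force: 30.0
```

Request:
drive_effector:
  plan: [-0.01, 0.003, -0.015, 0, 0, -0.05, 0.01, -0.03, 0.5, 0, -0.11, 0.02, -0.03, 1, 0, -0.18, 0.03, -0.03, 2, 0, -0.25, 0.04, -0.03, 3, 0, -0.31, 0.047, -0.03, 4, 0, -0.35, 0.051, -0.03, 4.1, 0, -0.37, 0.051, -0.03, 4.1, 0]

```text
clock: 11.5
tool_pos: [0.5635, 0.1676, 0.3345]
orientation: [-180.0, 0.1, -96.4]
force: [-0.1, -0.1, -2.1]
opening: 0.0117
gripper_force: 30.0
```

Request:
drive_effector:
  plan: [0, 0, 0, 0, 0, 0, 0, 0, 0, 0, 0, 0, 0, 0, 0]

```text
clock: 11.88
tool_pos: [0.5643, 0.1632, 0.3338]
orientation: [-180.0, -0.0, -96.7]
force: [0.3, -0.2, -2.6]
opening: 0.0117
gripper_force: 30.0
```

Run:
```python
from plant import ctrl, optics, job
from h import *
for n in("scene","top","wrist"):
    o=ctrl.get_obs();s=optics.snapshot(n);np.savez(f"pics/{n}3.npz",pos=o["tool_pos"],ori=o["orientation"],**s);cv2.imwrite(f"pics/{n}3.png",s["frame"][:,:,::-1])
a=cv2.imread("pics/scene3.png")[130:340,170:370];b=cv2.imread("pics/wrist3.png")
cv2.imwrite("pics/c3.png",np.vstack([np.hstack([cv2.resize(a,(381,400)),b[:,100:519]])]))
```

```text
(no output)
```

View pics/c3.png

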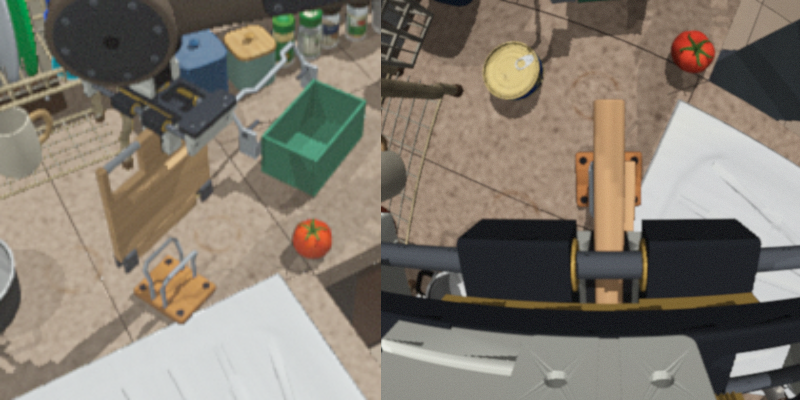

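The left crop (scene) shows the lid hanging upright above the stand hoops, which are at (165,265). In the right crop (wrist) the foot shows on both sides of the lid at (609,180). I'll measure the lid relative to the stand within each single view, so that calibration bias cancels out.

Run:
```python
from h import *
def wc(s):
    f=foc(s);v,u=np.mgrid[0:400,0:640];dx=u-s["cx"];dy=v-s["cy"];r=np.hypot(dx,dy)+1e-9;a=r/f;z=s["z_map"]
    c=np.stack([dx/r*np.tan(a)*z,dy/r*np.tan(a)*z,z],-1);T=s["T_tool_cam"];R=Ro.from_euler("xyz",s["ori"],degrees=True).as_matrix()
    return (c@T[:3,:3].T+T[:3,3])@R.T+s["pos"]
yaw=np.radians(-6.6);ex=np.array([np.cos(yaw),np.sin(yaw)]);ey=np.array([-ex[1],ex[0]])
for n,c0 in(("scene",(.5673,.1840)),("top",(.5648,.1792)),("wrist",None)):
    s=load(f"pics/{n}3.npz");P=wc(s) if n=="wrist" else cloud(s);hsv=cv2.cvtColor(s["frame"],cv2.COLOR_RGB2HSV)
    w=(hsv[...,0]>5)&(hsv[...,0]<25)&(hsv[...,1]>60)
    X=P[...,0];Y=P[...,1];Z=P[...,2];near=(abs(X-.565)<.08)&(abs(Y-.18)<.13)
    ft=P[w&near&(Z>.008)&(Z<.026)];print(n,"foot",len(ft),cv2.minAreaRect(ft[:,:2].astype(np.float32)*1000) if len(ft) else "")
    if c0 is None:
        lo=ft@np.r_[ex,0];print("  foot along ex",np.percentile(lo,[.5,99.5]),"along ey",np.percentile(ft@np.r_[ey,0],[.5,99.5]),"z",np.median(ft[:,2]))
        c0=(.566,.181)
    c0=np.array(c0)
    hp=P[near&(hsv[...,1]<60)&(Z>.05)&(Z<.1)];
    if len(hp): print("  hoops",len(hp),"ex rel",np.percentile((hp[:,:2]-c0)@ex,[2,25,50,75,98]).round(4))
    L=P[w&near&(Z>.15)&(Z<.34)]
    if len(L)<30: continue
    e=(L[:,:2]-c0)@ex;y=(L[:,:2]-c0)@ey
    top=L[:,2]>.345-.002 if False else L[:,2]>np.percentile(L[:,2],98)-.004
    print("  top z",np.percentile(L[:,2],98),"lid y range",np.percentile(y,[.5,99.5]).round(4),"topedge ex",np.percentile(e[top],[3,50,97]).round(4),top.sum())
    f=(L[:,2]<.30)
    if f.sum()>50:
        A=np.c_[y[f],L[f,2]-.15,np.ones(f.sum())]
        C=np.linalg.lstsq(A,e[f],rcond=None)[0]
        for _ in range(6):
            r=e[f]-A@C;k=abs(r)<.004;C=np.linalg.lstsq(A[k],e[f][k],rcond=None)[0]
        print("  face: yaw off deg",np.degrees(C[0]),"tilt deg",np.degrees(C[1]),"ex at z=.15",C[2],k.sum(),f.sum())
print(load("pics/wrist3.npz")["pos"])
```

```text
scene foot 707 ((567.5260009765625, 184.2193145751953), (85.53560638427734, 103.02377319335938), 84.64411163330078)
  hoops 193 ex rel [-0.0241 -0.0205  0.0103  0.0197  0.0248]
  top z 0.33171141947256266 lid y range [-0.091   0.0897] topedge ex [-0.0069 -0.0046  0.004 ] 70
  face: yaw off deg 0.14114902447952932 tilt deg -0.35736341300972113 ex at z=.15 -0.0047931660655471464 1620 1827
top foot 611 ((561.3742065429688, 148.77183532714844), (144.98236083984375, 98.98493957519531), 83.48773193359375)
  hoops 173 ex rel [-0.0251 -0.0215 -0.0137  0.0209  0.0246]
  top z 0.3362620118947432 lid y range [-0.0933 -0.024 ] topedge ex [-0.0063 -0.0013  0.005 ] 10
  face: yaw off deg -7.848057614241296 tilt deg -2.050746762042313 ex at z=.15 -0.01167225018928407 127 181
wrist foot 1118 ((565.6444702148438, 180.69515991210938), (83.3472900390625, 100.38471221923828), 84.11983489990234)
  foot along ex [0.49255484 0.59091782] along ey [0.20248281 0.28627378] z 0.015551526565375534
  hoops 236 ex rel [0.0198 0.021  0.0223 0.0237 0.0252]
  top z 0.33088508469452377 lid y range [-0.0612 -0.0173] topedge ex [-0.0075  0.0075  0.0106] 23
  face: yaw off deg 0.3614339020884064 tilt deg 19.500913707042802 ex at z=.15 -0.05936275187670956 719 719
[0.56429114 0.16333986 0.33372488]
```

The lid is centred to about 1 mm both ways, tilt is 0.4° and yaw error is about 0.1°. The expected descent is about 0.141 m, so I'll lower it in stages.

Request:
drive_effector:
  plan: [0, 0, 0.02, 0, 0, 0, 0, 0.045, 0, 0, 0, 0, 0.065, 0, 0, 0, 0, 0.08, 0, 0, 0, 0, 0.09, 0, 0, 0, 0, 0.1, 0, 0, 0, 0, 0.107, 0, 0, 0, 0, 0.112, 0, 0]

```text
clock: 13.02
tool_pos: [0.5643, 0.1644, 0.2213]
orientation: [-180.0, 0.0, -96.6]
force: [0.7, 0.5, -2.8]
opening: 0.0119
gripper_force: 30.0
```

Request:
drive_effector:
  plan: [0, 0, 0.005, 0, 0, 0, 0, 0.01, 0, 0, 0, 0, 0.015, 0, 0, 0, 0, 0.02, 0, 0, 0, 0, 0.023, 0, 0, 0, 0, 0.025, 0, 0, 0, 0, 0.025, 0, 0]

```text
clock: 13.9
tool_pos: [0.5642, 0.1643, 0.1964]
orientation: [180.0, -0.0, -96.6]
force: [-0.4, -0.3, -3.5]
opening: 0.0117
gripper_force: 30.0
```

No contact yet. The last few millimetres go slowly.

Request:
drive_effector:
  plan: [0, 0, 0.001, 0, 0, 0, 0, 0.002, 0, 0, 0, 0, 0.003, 0, 0, 0, 0, 0.004, 0, 0, 0, 0, 0.004, 0, 0]

```text
clock: 14.52
tool_pos: [0.5643, 0.1643, 0.1927]
orientation: [-180.0, 0.0, -96.6]
force: [-1.2, -0.4, -1.3]
opening: 0.0116
gripper_force: 30.0
```

Request:
drive_effector:
  plan: [0, 0, 0.0005, 0, 0, 0, 0, 0.001, 0, 0, 0, 0, 0.0015, 0, 0, 0, 0, 0.0015, 0, 0]

```text
clock: 15.02
tool_pos: [0.5646, 0.1641, 0.1926]
orientation: [-179.9, 0.0, -96.6]
force: [-3.3, -2.4, 9.1]
opening: 0.0118
gripper_force: 30.0
```

It has touched down where expected (9 N). I'll relieve the push, open and withdraw.

Request:
drive_effector:
  plan: [0, 0, -0.001, 0, 0, 0, 0, -0.001, 0, 0.02, 0, 0, -0.001, 0, 0.04, 0, 0, -0.001, 0, 0.05, 0, 0, -0.001, 0, 0.05]

```text
clock: 15.65
tool_pos: [0.5642, 0.1644, 0.1919]
orientation: [180.0, -0.0, -96.6]
force: [-0.3, 0.5, 0.1]
opening: 0.0444
gripper_force: 0.0
```

Request:
drive_effector:
  plan: [0, 0, -0.01, 0, 0.05, 0, 0, -0.03, 0, 0.05, 0, 0, -0.06, 0, 0.05, 0, 0, -0.1, 0, 0.05, 0, 0, -0.14, 0, 0.05, 0, 0, -0.14, 0, 0.05, 0, 0, -0.14, 0, 0.05, 0, 0, -0.14, 0, 0.05]

```text
clock: 16.65
tool_pos: [0.5638, 0.1641, 0.3311]
orientation: [179.9, -0.1, -96.6]
force: [-0.3, -0.3, -0.1]
opening: 0.0499
gripper_force: 0.0
```

Run:
```python
from plant import ctrl, optics, job
from h import *
s=optics.snapshot("scene");w=optics.snapshot("wrist")
a=cv2.resize(s["frame"][150:340,170:360],(400,400));cv2.imwrite("pics/c4.png",np.hstack([a,w["frame"][:,100:500]])[:,:,::-1])
P=cloud(s);hsv=cv2.cvtColor(s["frame"],cv2.COLOR_RGB2HSV)
m=(hsv[...,0]>5)&(hsv[...,0]<25)&(hsv[...,1]>60)&(abs(P[...,0]-.566)<.05)&(abs(P[...,1]-.183)<.11)&(P[...,2]>.06)
Q=P[m];print(len(Q),np.percentile(Q[:,2],99.5),np.percentile(Q[:,1],[1,99]),np.polyfit(Q[:,2],Q[:,0],1))
```

```text
2417 0.7498622332293223 [0.09423935 0.27398733] [-0.03655004  0.56794656]
```

View pics/c4.png

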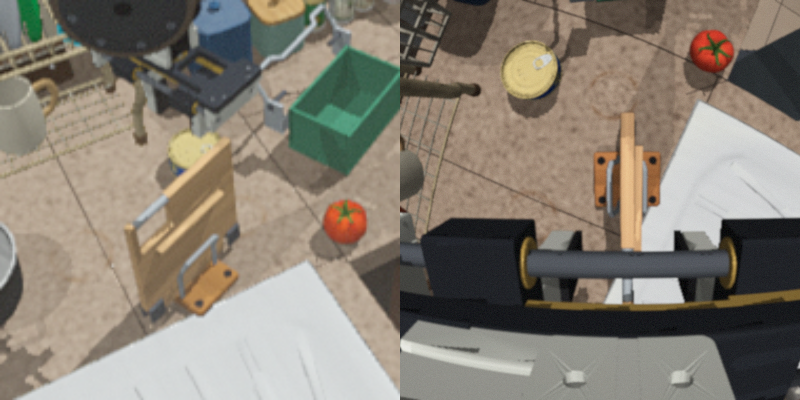

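The lid stands upright in the slot with the bar at the top, at (185,215) in the left crop. It is between the hoops and clear of the gripper, and the tin and tomato are where they were, so I'll hand in.

```bash
python3 -c "
from plant import ctrl, optics, job
print(job.close_job())"
```

```text
the job is handed in; nothing more can be done
None
```

The job is handed in at about 17 s of the 61 s allowed: the bread-bin lid was opened by its bar, let go leaning on the rail, retaken by its top edge, lifted off the pins and left standing upright in the stand, bar at the top and released; the tin and tomato looked unmoved, the mug was out of the last pictures but the arm never went near it, and no verdict was shown.

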